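# Free the eccentric lock and seat the shaker

## Task

The cocoa shaker is to be held in the aluminium filling fixture. With the fingertips, push the lever of the yellow eccentric cam clockwise until it points at the green mark, which puts the cam at its low point; only then push the blue-faced plate so that the slide runs fully home without being slammed and its jaw seats the shaker against the backstop. Do not pinch the lever or the plate, do not touch or lift the shaker itself, and leave the things round about where they stand.

Things in the scene. Friction and masses are not known exactly. Their poses are not given: they have to be found in the camera images.
- fixture: aluminium filling fixture fixed on the table, plate 260 x 250 x 8 mm. Origin on the table plane (underside of the plate), on the slide's centre line; its x axis is the direction in which the slide is pushed (away from the robot), y to the left, z up. The plate reaches from x -105 to +155 mm and y -185 to +65 mm. A black V backstop stands at its far end (x 90 to 140 mm, 58 mm high, at most 31 mm either side of the centre line); the tallest fixed part is 58 mm high.
- axle (a point): point on the vertical axle of the yellow eccentric cam, 46 mm above the table, at x 29, y -120 mm in the fixture frame. The cam is a disc of 34 mm radius set 24 mm off the axle, with a black dot on its high point; a dark lever on its top points the opposite way from the high point, 82 mm long from the axle, top of the bar 45 mm above the table.
- cam (a joint): angle of the cam and its lever about the axle. At 0 the lever points along the fixture's +x (at a red mark) and the high point blocks the slide; it grows clockwise seen from above; at 3.14 the lever points along -x, at the green mark, and the cam is at its low point. Stops at 0 and 3.55; friction holds it where it is left (about 0.2 N m, so about 3 N at the paddle); it does not spring back.
- paddle (a point): middle of the upright paddle on the lever, 67 mm from the axle, 65 mm above the table. The paddle is 30 mm long along the lever, 12 mm thick across it, and stands from 43 to 86 mm above the table. Its red half (cam_c3) is the face to push on to turn the lever clockwise; the black half (cam_c4) leads. Pressing both halves at once (over 3 N each) counts as pinching.
- green_mark (a point): green dot, 14 mm wide, on the plate 105 mm from the axle: the tip of the lever points at it when the cam is at its low point.
- slide (a joint): travel of the slide along the fixture's +x in m: 0 at the start, fully home at 0.046 (a hard stop). With the cam at its high point it is blocked. It slides with about 4 N of friction and stays where it is left. Faster than 0.4 m/s is slamming. A cross arm of it, 36 mm high, carries the brass follower pad.
- push_face (a point): centre of the blue rear face of the upright push plate on the slide, 55 mm above the table; the plate is 64 mm wide, 12 mm thick, and stands from 22 to 88 mm above the table. At slide 0 it lies at x -86, y 0 mm in the fixture frame, facing the robot along -x. The plate's rear half is blue (slide_c5), its front half bare steel (slide_c6); pressing front and rear at once (over 3 N each) counts as pinching.
- cocoa_shaker: pale grey cocoa shaker, 57 mm across its body (62 mm at the lid), 95 mm tall, standing loose on the fixture's plate between the V jaw of the slide and the V backstop. Origin at the centre of its underside, 8 mm above the table.
- seat (a point): point on top of the plate, 8 mm above the table, at x 81.3, y 0 mm in the fixture frame: where the centre of the shaker's underside stands when it is seated between both V's (it has about 1 mm of play).
- cream_pot: small printed cream tub, 72 mm wide, 72 mm tall, loose beside the fixture; to be left alone. Origin under its centre.
- jigger_red: red measuring jigger, 44 mm wide, 75 mm tall, loose beside the fixture; to be left alone. Origin under its centre.
- espresso_cup_3: white espresso cup, 59 x 83 x 55 mm, loose on the right of the table; to be left alone. Origin under its centre.
- powder_jar: clear jar with a grey lid, 72 mm wide, 122 mm tall, loose at one side of the table; to be left alone. Origin under its centre.
- water_bottle: clear water bottle, 60 mm wide, 214 mm tall, loose at one side of the table; to be left alone. Origin under its centre.

How it is judged:
By the outcome, as a careful person would: the job done as asked, in the order asked, and still so for the second after the job is handed in, with the robot touching nothing.
It also fails if it takes over 61 s, if anything falls off the work surface, if the arm or the gripper's body presses on something with over 40 N, if the wrist force passes 120 N, or if a joint passes its speed limit or range.

## Robot

A 6-joint arm with a two-finger parallel gripper is mounted at the origin on a cart in front of the work surface, level with it; the furniture and walls round the work are solid. World frame = base frame: x ahead of the robot, y to its left, z up, the work surface at z = 0. Lengths are in m, angles in rad, forces in N, time in s.
With the tool pointing down it reaches from about 0.25 to 0.725 m from the base axis. Payload 9.7 kg.
Tool frame: the origin (TCP) lies midway between the tips of the shut fingers; the grasp point (between the pads) lies 19 mm behind it; z points along the fingers, y is the line along which they close (so a half turn about z gives the same grasp; the last joint's range is limited). The gripper opens to 85 mm and grips with 20 to 120 N. Pads are 22 mm wide; open, the fingers measure 114 mm over their backs; the gripper's body (76 mm by 85 mm) begins 54 mm behind the grasp point. The pads swing forward as they close: fully open they stand 13 mm farther back than shut.
Start: joints at [1.176, 0.087, 0.176, 1.66, 0, 1.571], TCP at [0.212, 0.508, 0.231] pointing down, gripper open.
Joint ranges: [-3.13, 3.13], [-0.85, 1.81], [-1.15, 1.24], [-2.2, 2.28], [-1.44, 1.52], [-3.14, 3.14]. Speed limits (rad/s): [2.22, 2.22, 2.57, 3.14, 3.14, 3.14].

## Interface

Orientations are given as [roll, pitch, yaw] about the fixed x, y, z axes, in that order (R = Rz(yaw) Ry(pitch) Rx(roll)).
In Python, from cell import manip, grab_frame, camera_model gives the robot as it stands.
- The arm moves only by the tool move_arm, never from a script. Its argument "increments" is a list of rows, each an object of numbers: "dx", "dy", "dz": the shift along the world's x, y, z as a fraction of full scale; "rx", "ry", "rz": the turn, a rotation vector about the world's x, y, z as a fraction of full scale. In form: [{"dx": .., "dy": .., "dz": .., "rx": .., "ry": .., "rz": ..}, ...]. A call has 1 to 12 rows; each row is the pose to reach, as a shift and turn from the pose commanded when the call began, turning the shorter way round; what a row does not reach only later rows make up. Full scale, the value 1, is 400 mm for a shift and pi rad for a turn. A row lasts 1/12 s, in which the tool goes at most 41.7 mm and 7.16 degrees, less where a joint would pass 70% of its speed; a pose out of reach is approached as far as the arm can. A call with a number of a shift or a turn outside -1 to 1 is refused whole. A call with a gripper value outside its range is refused whole. "grip" is the gripper command: -1 is shut, 1 is fully open, values between are in proportion, set as the call begins (left out, the last holds). The fingers move at their own pace and stop on an object; the grip force is fixed at half the most. Time passes only in rows, so rows that repeat a pose let the fingers close. It gives the time, the measured TCP pose, the force, the opening and the grip force at its end, in the units of the state.
- manip.state(): the state, without advancing time (a new reading comes with each control period).
- grab_frame(name): name is "side" or "top"; returns (picture, depth): 384x512x3 uint8, blue, green, red; 384x512 float32, m along the optical axis (not along the pixel's ray), 0 where there is no reading.
- camera_model(name): a dict with "fovy" (degrees; the focal length in pixels is half the picture's height over the tangent of half this angle, whatever the lens; pixels are square), "cx", "cy" (the principal point, pixels), "k1" (the pictures are not rectified: a ray, as slopes to the right and down, at radius r is drawn at 1 + k1 r^2 times it, then the intrinsics apply), "xyz" and "rotation" of the camera in the world. Camera axes: x right, y up, looking along -z (the intrinsics and any distortion apply to the point x, -y, -z); pixel columns grow to the right and rows downward; lengths in m; the calibration is good to about 2 mm. A picture is of the moment at which its call begins. camera_model takes no time and is no camera call.
- manip.finish_job(): hands the job in; it is judged then, once.
The state is a dict: "t": time; "joint_positions": joint angles; "dq": joint speeds; "tau": joint torques, N m; "position": TCP position; "ee_rot": TCP orientation; "ft_force": force on the tool from outside, world axes, zero at the start; "torque": the same for the moment, N m; "grip_width": finger opening in m; "grip_force": force on a finger pad.
Only numpy, scipy, OpenCV 4.12 (cv2) and the standard library are available. Lean on these libraries where they do the work, as an engineer would, in place of code of your own. Each camera call takes 0.05 s, during which the arm holds its last target. There are 200 camera calls.

## Working session

There is one attempt and no reset: what is moved stays moved. The work goes in short steps, Python scripts to look and compute and a tool call to move; the robot and the scene stay as the last step left them, time stands still between calls to the robot, and variables do not carry over. Pictures are saved under pics/ and viewed, at most 10 in all, crops included, and the job is handed in when it is done.

Besides the shell and the picture viewer there is one more tool, called after "Request:" as name(argument=value, ...), one argument or row to a line, values as JSON. move_arm: Moves the arm, as the interface text tells. Shift numbers are shares of 400 mm and turn numbers shares of pi rad, none past 1 either way. Its arguments: {"type":"object","properties":{"increments":{"type":"array","items":{"type":"object","properties":{"dx":{"type":"number","minimum":-1,"maximum":1},"dy":{"type":"number","minimum":-1,"maximum":1},"dz":{"type":"number","minimum":-1,"maximum":1},"rx":{"type":"number","minimum":-1,"maximum":1},"ry":{"type":"number","minimum":-1,"maximum":1},"rz":{"type":"number","minimum":-1,"maximum":1}}}},"grip":{"type":"number"}},"required":["increments"]}

```bash
mkdir -p pics; cat > h.py <<'E'
import numpy as np, cv2
from cell import manip, grab_frame, camera_model
def K(m): 
    f=192/np.tan(np.radians(m["fovy"])/2); return f
def px2w(name,u,v,z=None,depth=None):
    m=camera_model(name); f=K(m)
    d=np.array([(u-m["cx"])/f,(v-m["cy"])/f]); s=d.copy()
    for _ in range(30): s=d/(1+m["k1"]*(s@s))
    R=np.array(m["rotation"]); c=np.array(m["xyz"])
    r=R@np.array([s[0],-s[1],-1.0])
    t=depth if z is None else (z-c[2])/r[2]
    return c+t*r
def w2px(name,p):
    m=camera_model(name); f=K(m)
    q=np.array(m["rotation"]).T@(np.array(p)-np.array(m["xyz"]))
    s=np.array([q[0],-q[1]])/-q[2]; s=s*(1+m["k1"]*(s@s))
    return s*f+[m["cx"],m["cy"]]
E
python3 - <<'E'
from h import *
for n in("top","side"):
    p,d=grab_frame(n); cv2.imwrite(f"pics/{n}0.png",p); np.save(f"{n}0.npy",d); print(n,camera_model(n))
s=manip.state(); print(s["position"],s["ee_rot"],s["t"],s["grip_width"])
E
```

```text
top {'fovy': 42.19972525655654, 'cx': 259.59778161633125, 'cy': 192.92602085385843, 'k1': -0.03928478081320049, 'xyz': array([0.2479035 , 0.017707  , 1.71489403]), 'rotation': array([ 0.18911706,  0.00215646, -1.59066879])}
side {'fovy': 51.302023915468425, 'cx': 257.3409304156668, 'cy': 187.11031237942586, 'k1': -0.04941829933624854, 'xyz': array([0.37374686, 1.1375674 , 0.75865917]), 'rotation': array([ 1.01903103,  0.0059788 , -2.98253294])}
[0.2114509  0.50751921 0.23065106] [-3.14039271e+00 -2.36136600e-05  2.74682491e+00] 0.1 0.08536248555852644
```

View pics/top0.png

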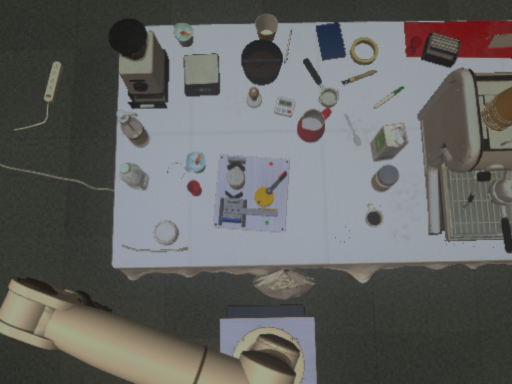

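View pics/side0.png

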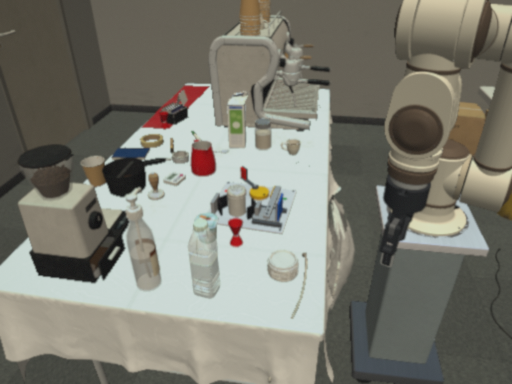

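The top view shows the fixture around (252,193), the cam at about (265,197) with its lever pointing to (285,175), the shaker at (236,177), the jigger at (194,187) and the cream pot at (195,161). Next I'll enlarge that area.

```bash
sed -i 's/np.array(m\["rotation"\])/Rm(m["rotation"])/' h.py; cat >> h.py <<'E'
from scipy.spatial.transform import Rotation
def Rm(e): return Rotation.from_euler("xyz",e).as_matrix()
E
python3 - <<'E'
from h import *
p=cv2.imread("pics/top0.png")
cv2.imwrite("pics/topc.png",cv2.resize(p[145:245,185:315],None,fx=6,fy=6,interpolation=cv2.INTER_CUBIC))
print(px2w("top",252,193,z=0.008), px2w("side",257,210,z=0))
E
```

```text
[0.57489515 0.04143166 0.008     ] [0.55165415 0.06429008 0.        ]
```

View pics/topc.png

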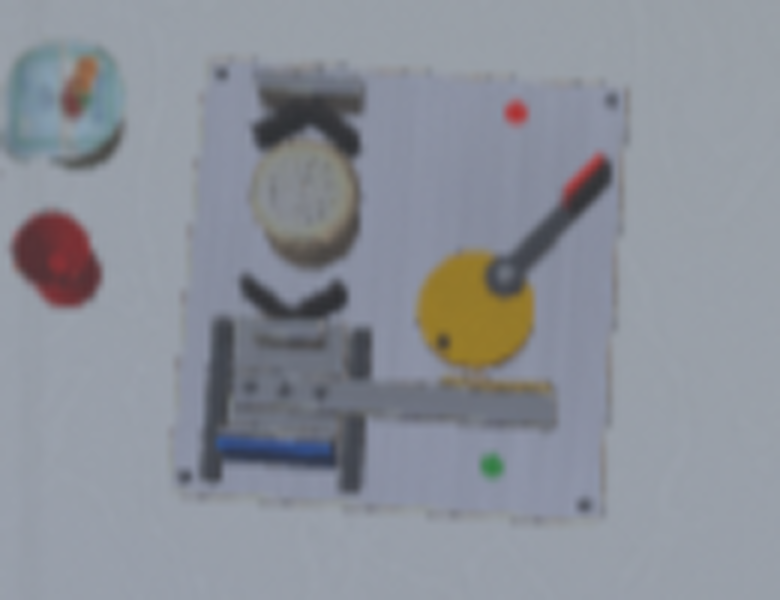

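The crop shows the red mark at (516,112), the green mark at (491,465), and the axle at (506,276). The plate corners are at (208,58), (628,88), (603,520) and (170,494), and the paddle is at about (588,180).

```bash
cat > m.py <<'E'
from h import *
def cp(X,Y,z): return px2w("top",(X+.5)/6-.5+185,(Y+.5)/6-.5+145,z=z)
P=[((516,112),(134,-120),.008),((491,465),(-76,-120),.008),((208,58),(155,65),.008),((628,88),(155,-185),.008),((603,520),(-105,-185),.008),((170,494),(-105,65),.008),((506,276),(29,-120),.046)]
W=np.array([cp(*a,z)[:2] for a,b,z in P]); F=np.array([b for a,b,z in P])/1000
wc,fc=W.mean(0),F.mean(0); H=(F-fc).T@(W-wc); th=np.arctan2(H[0,1]-H[1,0],H[0,0]+H[1,1])
R=np.array([[np.cos(th),-np.sin(th)],[np.sin(th),np.cos(th)]]); o=wc-R@fc
def f2w(x,y): return R@np.array([x,y])/1000+o
def w2f(p): return R.T@(np.array(p)[:2]-o)*1000
E
python3 - <<'E'
from m import *
print("yaw",th,"o",o); print(((F@R.T+o)-W)*1000)
d=np.load("top0.npy")
for n,a,z in[("paddle",(588,180),.086),("blue",(275,450),.088),("shaker",(306,190),.103),("jig",(52,250),.075),("tub",(66,98),.072)]:
    print(n,w2f(cp(*a,z)), cp(*a,z))
# side camera check: depth points of marks
D=np.load("side0.npy")
for n,f,z in[("green",(-76,-120),.008),("red",(134,-120),.008),("axle",(29,-120),.046),("pushtop",(-80,0),.088)]:
    w=np.r_[f2w(*f),z]; print(n,w,w2px("side",w),w2px("top",w))
p=cv2.imread("pics/side0.png"); cv2.imwrite("pics/sidec.png",cv2.resize(p[155:255,190:320],None,fx=6,fy=6,interpolation=cv2.INTER_CUBIC))
E
```

```text
yaw -0.08836197020868175 o [0.55739725 0.10505588]
[[-0.28661965 -0.26650313]
 [-0.51201072 -1.15231507]
 [ 0.32612299  0.88737128]
 [ 1.65103207 -0.46165902]
 [-2.05377809  0.19963118]
 [ 0.03183374  0.779879  ]
 [ 0.84341964  0.01359577]]
paddle [  78.02196072 -162.16892988] [ 0.62080389 -0.06336558  0.086     ]
blue [-85.95459813   0.33775267] [0.4718078  0.11297755 0.088     ]
shaker [57.80443471 -6.32774319] [0.61441777 0.09365175 0.103     ]
jig [ 19.96539785 135.16909867] [0.58921303 0.23793574 0.075     ]
tub [108.85027188 135.9515056 ] [0.67782018 0.23087127 0.072     ]
green [ 0.47110412 -0.00776918  0.008     ] [283.54366494 198.18361984] [266.75351296 222.22378834]
red [ 0.68028483 -0.02630106  0.008     ] [225.16032476 190.50652246] [270.66069615 163.32723902]
axle [ 0.57569447 -0.01703512  0.046     ] [253.76746126 184.95762239] [268.90691679 190.3413368 ]
pushtop [0.47770936 0.11211564 0.088     ] [278.10950511 197.3481179 ] [230.66162475 217.80366326]
```

View pics/sidec.png

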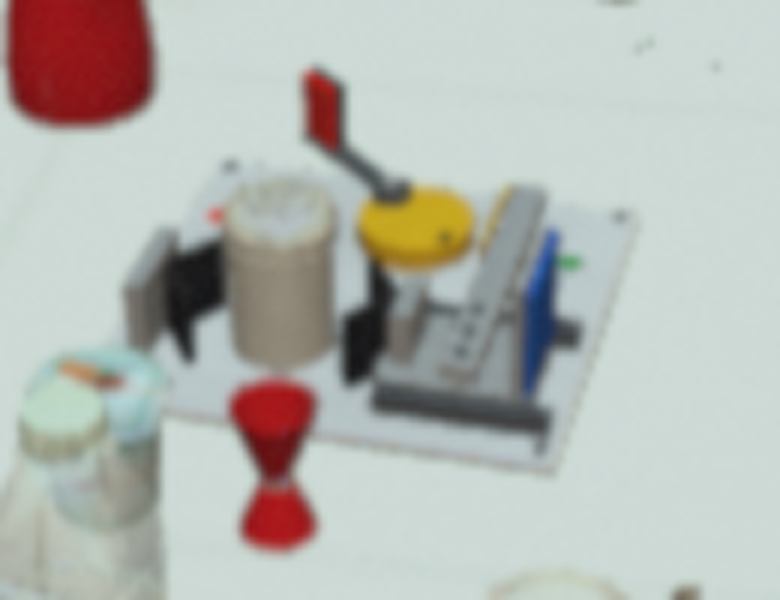

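The side crop matches the projections: green is at (568,262), within 2 mm. The paddle measures q ≈ 0.71 at r ≈ 65 mm, and the push plate is at x -86, so both agree with the given data. I'll start the transit with the fingers shut.

```bash
cat >> m.py <<'E'
def tcp(q,gap,r=66):
    a=np.array([29,-120])+r*np.array([np.cos(q),-np.sin(q)])+(17+gap)*np.array([np.sin(q),np.cos(q)])
    return f2w(*a), th-q+1.5*np.pi
E
python3 - <<'E'
from m import *
s=manip.state()
w,y=tcp(.71,18); print(w,y,(w-s["position"][:2])/.4,(y-2.7468)/np.pi)
E
```

```text
[ 0.64682209 -0.03987941] 3.914027010176008 [ 1.08842798 -1.36849654] 0.3715398967597714
```

Request:
move_arm(
  grip=-1,
  increments=[
    {"dx": 0.05,"rz": 0.03},
    {"dx": 0.1,"dy": -0.05,"rz": 0.06},
    {"dx": 0.15,"dy": -0.1,"rz": 0.06},
  ],
)

```text
$.increments[0]: bad value
```

```bash
python3 -c "
from h import *
s=manip.state();print(s['joint_positions'],s['position'],s['ee_rot'])"
```

```text
[1.17601889e+00 8.74381465e-02 1.75243139e-01 1.65980126e+00
 2.36020135e-05 1.57078661e+00] [0.2114509  0.50751921 0.23065106] [-3.14039271e+00 -2.36136600e-05  2.74682491e+00]
```

Request:
move_arm(
  grip=-1,
  increments=[
    {"dx": 0.05,"dy": 0,"dz": 0,"rx": 0,"ry": 0,"rz": 0.03},
    {"dx": 0.1,"dy": -0.05,"dz": 0,"rx": 0,"ry": 0,"rz": 0.06},
    {"dx": 0.15,"dy": -0.1,"dz": 0,"rx": 0,"ry": 0,"rz": 0.06},
  ],
)

```text
t: 0.35
position: [0.2718, 0.4675, 0.2303]
ee_rot: [-3.14, -0.0, 2.943]
ft_force: [0.5, 0.1, 0.3]
grip_width: 0.0515
grip_force: 0.0
```

```bash
python3 -c "
from h import *
s=manip.state();print(s['joint_positions'],s['position'],s['ee_rot'])"
```

```text
[ 1.04419692e+00  6.57429027e-02  1.51582215e-01  1.65809236e+00
 -2.54805133e-05  1.24296259e+00] [0.27179439 0.46750188 0.23033877] [-3.14020531e+00 -4.44930015e-04  2.94282669e+00]
```

Request:
move_arm(
  increments=[
    {"dx": 0.07,"dy": -0.09,"dz": 0,"rx": 0,"ry": 0,"rz": 0.03},
    {"dx": 0.14,"dy": -0.18,"dz": 0,"rx": 0,"ry": 0,"rz": 0.06},
    {"dx": 0.21,"dy": -0.27,"dz": 0,"rx": 0,"ry": 0,"rz": 0.09},
    {"dx": 0.28,"dy": -0.36,"dz": 0,"rx": 0,"ry": 0,"rz": 0.12},
    {"dx": 0.35,"dy": -0.45,"dz": 0,"rx": 0,"ry": 0,"rz": 0.15},
    {"dx": 0.42,"dy": -0.54,"dz": 0,"rx": 0,"ry": 0,"rz": 0.18},
    {"dx": 0.49,"dy": -0.63,"dz": 0,"rx": 0,"ry": 0,"rz": 0.21},
    {"dx": 0.56,"dy": -0.72,"dz": 0,"rx": 0,"ry": 0,"rz": 0.24},
    {"dx": 0.63,"dy": -0.81,"dz": 0,"rx": 0,"ry": 0,"rz": 0.27},
    {"dx": 0.7,"dy": -0.9,"dz": 0,"rx": 0,"ry": 0,"rz": 0.3},
    {"dx": 0.75,"dy": -0.97,"dz": 0,"rx": 0,"ry": 0,"rz": 0.312},
    {"dx": 0.75,"dy": -0.97,"dz": 0,"rx": 0,"ry": 0,"rz": 0.312},
  ],
)

```text
t: 1.35
position: [0.5728, 0.0769, 0.2307]
ee_rot: [3.142, -0.001, -2.366]
ft_force: [-0.0, 0.8, -0.0]
grip_width: -0.0001
grip_force: 0.0
```

Request:
move_arm(
  increments=[
    {"dx": 0.06,"dy": -0.09,"dz": 0,"rx": 0,"ry": 0,"rz": 0},
    {"dx": 0.12,"dy": -0.18,"dz": 0,"rx": 0,"ry": 0,"rz": 0},
    {"dx": 0.18,"dy": -0.27,"dz": 0,"rx": 0,"ry": 0,"rz": 0},
    {"dx": 0.188,"dy": -0.298,"dz": 0,"rx": 0,"ry": 0,"rz": 0},
    {"dx": 0.188,"dy": -0.298,"dz": 0,"rx": 0,"ry": 0,"rz": 0},
    {"dx": 0.188,"dy": -0.298,"dz": -0.1,"rx": 0,"ry": 0,"rz": 0},
    {"dx": 0.188,"dy": -0.298,"dz": -0.2,"rx": 0,"ry": 0,"rz": 0},
    {"dx": 0.188,"dy": -0.298,"dz": -0.2,"rx": 0,"ry": 0,"rz": 0},
    {"dx": 0.188,"dy": -0.298,"dz": -0.2,"rx": 0,"ry": 0,"rz": 0},
  ],
)

```text
t: 2.1
position: [0.6449, -0.0387, 0.1495]
ee_rot: [3.138, -0.003, -2.367]
ft_force: [0.5, 0.2, 0.6]
grip_width: -0.0002
grip_force: 0.0
```

```bash
python3 - <<'E'
from m import *
p,d=grab_frame("top"); q,d2=grab_frame("side")
a=cv2.resize(p[145:245,185:315],None,fx=4,fy=4,interpolation=cv2.INTER_CUBIC)
b=cv2.resize(q[130:230,190:270],None,fx=3.0,fy=4,interpolation=cv2.INTER_CUBIC)
cv2.imwrite("pics/pre.png",np.hstack([a,b]))
s=manip.state();print(s['joint_positions'],s['position'],s['ee_rot'],w2f(s['position']))
print(w2px("top",s['position']),w2px("side",s['position']))
E
```

```text
[-6.01955625e-02  3.09030186e-01  2.84966655e-01  1.54336418e+00
  5.45412761e-05 -8.34686483e-01] [ 0.64755758 -0.03901167  0.15450846] [-3.13913283e+00  2.30214098e-03 -2.36709881e+00] [ 102.5221079  -135.54910408]
[275.72822501 161.90981402] [233.42734074 152.3664367 ]
```

View pics/pre.png

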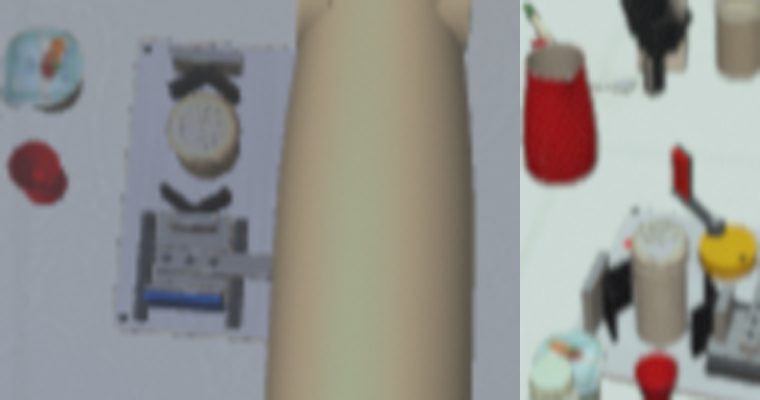

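The tip is visible in the side view at frame pixel (235,153), against a predicted (233,152), so the calibration holds. I'll descend next and work out the arc.

Request:
move_arm(
  increments=[
    {"dx": 0,"dy": 0,"dz": -0.07,"rx": 0,"ry": 0,"rz": 0},
    {"dx": 0,"dy": 0,"dz": -0.14,"rx": 0,"ry": 0,"rz": 0},
    {"dx": 0,"dy": 0,"dz": -0.19,"rx": 0,"ry": 0,"rz": 0},
    {"dx": 0,"dy": 0,"dz": -0.232,"rx": 0,"ry": 0,"rz": 0},
    {"dx": 0,"dy": 0,"dz": -0.232,"rx": 0,"ry": 0,"rz": 0},
    {"dx": 0,"dy": 0,"dz": -0.232,"rx": 0,"ry": 0,"rz": 0},
  ],
)

```text
t: 2.7
position: [0.6479, -0.0393, 0.0611]
ee_rot: [-3.14, 0.002, -2.367]
ft_force: [-0.4, 0.2, 0.0]
grip_width: 0.0001
grip_force: 0.0
```

```bash
python3 - <<'E'
from m import *
s=manip.state();print(s['position'],s['ft_force'],s['ee_rot'])
b=np.array([.6467,-.0397]);y0=3.914
for g in(12,6,0): w,y=tcp(.71,g);print("gap",g,((w-b)/.4).round(3),round((y-y0)/np.pi,3))
for k in range(0,3):
    print("call")
    for q in .71+.09*np.arange(1,11)+.9*k:
        w,y=tcp(q,0);print(round(q,2),((w-b)/.4).round(3),round((y-y0)/np.pi,3))
    w,y=tcp(.71+.9*(k+1),0); b=w;y0=y
E
```

```text
[ 0.64791717 -0.03928952  0.06108125] [-0.35458215  0.22841676  0.01428272] [-3.13963921e+00  1.78620787e-03 -2.36734163e+00]
gap 12 [-0.01  -0.011] 0.0
gap 6 [-0.021 -0.021] 0.0
gap 0 [-0.032 -0.032] 0.0
call
0.8 [-0.04  -0.045] -0.029
0.89 [-0.05  -0.056] -0.057
0.98 [-0.061 -0.067] -0.086
1.07 [-0.072 -0.077] -0.115
1.16 [-0.085 -0.086] -0.143
1.25 [-0.098 -0.094] -0.172
1.34 [-0.112 -0.101] -0.201
1.43 [-0.126 -0.106] -0.229
1.52 [-0.141 -0.11 ] -0.258
1.61 [-0.156 -0.112] -0.286
call
1.7 [-0.015 -0.001] -0.029
1.79 [-0.031 -0.001] -0.057
1.88 [-0.046  0.   ] -0.086
1.97 [-0.061  0.003] -0.115
2.06 [-0.076  0.008] -0.143
2.15 [-0.09   0.013] -0.172
2.24 [-0.104  0.02 ] -0.201
2.33 [-0.117  0.028] -0.229
2.42 [-0.129  0.037] -0.258
2.51 [-0.14   0.047] -0.286
call
2.6 [-0.01   0.011] -0.029
2.69 [-0.02   0.023] -0.057
2.78 [-0.028  0.036] -0.086
2.87 [-0.035  0.05 ] -0.115
2.96 [-0.041  0.064] -0.143
3.05 [-0.046  0.079] -0.172
3.14 [-0.049  0.094] -0.201
3.23 [-0.051  0.109] -0.229
3.32 [-0.051  0.124] -0.258
3.41 [-0.05   0.139] -0.286
```

Request:
move_arm(
  increments=[
    {"dx": -0.016,"dy": -0.016,"dz": 0,"rx": 0,"ry": 0,"rz": 0},
    {"dx": -0.032,"dy": -0.032,"dz": 0,"rx": 0,"ry": 0,"rz": 0},
    {"dx": -0.04,"dy": -0.045,"dz": 0,"rx": 0,"ry": 0,"rz": -0.029},
    {"dx": -0.05,"dy": -0.056,"dz": 0,"rx": 0,"ry": 0,"rz": -0.057},
    {"dx": -0.061,"dy": -0.067,"dz": 0,"rx": 0,"ry": 0,"rz": -0.086},
  ],
)

```text
t: 3.12
position: [0.6234, -0.0672, 0.0611]
ee_rot: [-3.139, 0.004, -2.642]
ft_force: [3.9, 0.4, 1.0]
grip_width: 0.0002
grip_force: 1.6
```

Request:
move_arm(
  increments=[
    {"dx": -0.011,"dy": -0.01,"dz": 0,"rx": 0,"ry": 0,"rz": -0.029},
    {"dx": -0.024,"dy": -0.019,"dz": 0,"rx": 0,"ry": 0,"rz": -0.057},
    {"dx": -0.037,"dy": -0.027,"dz": 0,"rx": 0,"ry": 0,"rz": -0.086},
    {"dx": -0.051,"dy": -0.034,"dz": 0,"rx": 0,"ry": 0,"rz": -0.115},
    {"dx": -0.065,"dy": -0.039,"dz": 0,"rx": 0,"ry": 0,"rz": -0.143},
    {"dx": -0.08,"dy": -0.043,"dz": 0,"rx": 0,"ry": 0,"rz": -0.172},
    {"dx": -0.095,"dy": -0.045,"dz": 0,"rx": 0,"ry": 0,"rz": -0.2},
  ],
)

```text
t: 3.7
position: [0.5852, -0.0858, 0.061]
ee_rot: [-3.141, 0.005, 3.012]
ft_force: [3.6, -2.5, 1.4]
grip_width: -0.0002
grip_force: 1.7
```

Request:
move_arm(
  increments=[
    {"dx": -0.015,"dy": -0.001,"dz": 0,"rx": 0,"ry": 0,"rz": -0.029},
    {"dx": -0.031,"dy": -0.001,"dz": 0,"rx": 0,"ry": 0,"rz": -0.057},
    {"dx": -0.046,"dy": 0,"dz": 0,"rx": 0,"ry": 0,"rz": -0.086},
    {"dx": -0.061,"dy": 0.003,"dz": 0,"rx": 0,"ry": 0,"rz": -0.115},
    {"dx": -0.076,"dy": 0.008,"dz": 0,"rx": 0,"ry": 0,"rz": -0.143},
    {"dx": -0.09,"dy": 0.013,"dz": 0,"rx": 0,"ry": 0,"rz": -0.172},
    {"dx": -0.104,"dy": 0.02,"dz": 0,"rx": 0,"ry": 0,"rz": -0.201},
    {"dx": -0.117,"dy": 0.028,"dz": 0,"rx": 0,"ry": 0,"rz": -0.229},
    {"dx": -0.129,"dy": 0.037,"dz": 0,"rx": 0,"ry": 0,"rz": -0.258},
    {"dx": -0.14,"dy": 0.047,"dz": 0,"rx": 0,"ry": 0,"rz": -0.286},
  ],
)

```text
t: 4.53
position: [0.5285, -0.0669, 0.0606]
ee_rot: [3.14, 0.003, 2.113]
ft_force: [-0.8, -4.7, 1.0]
grip_width: -0.0001
grip_force: 1.7
```

```bash
python3 - <<'E'
from m import *
s=manip.state();print(s['position'],s['ft_force'],s['ee_rot'],w2f(s['position']),tcp(2.51,0),w2f(tcp(2.51,0)[0]))
q,d2=grab_frame("side")
cv2.imwrite("pics/mid.png",cv2.resize(q[130:230,190:320],None,fx=6,fy=6,interpolation=cv2.INTER_CUBIC))
E
```

```text
[ 0.52848505 -0.06687864  0.06064467] [-0.81267442 -4.68653435  1.03199395] [3.14002478 0.00330069 2.11279293] [ -13.62669802 -173.81515351] (array([ 0.52798299, -0.06570354]), np.float64(2.114027010176008)) [ -14.2304943  -172.68893966]
```

View pics/mid.png

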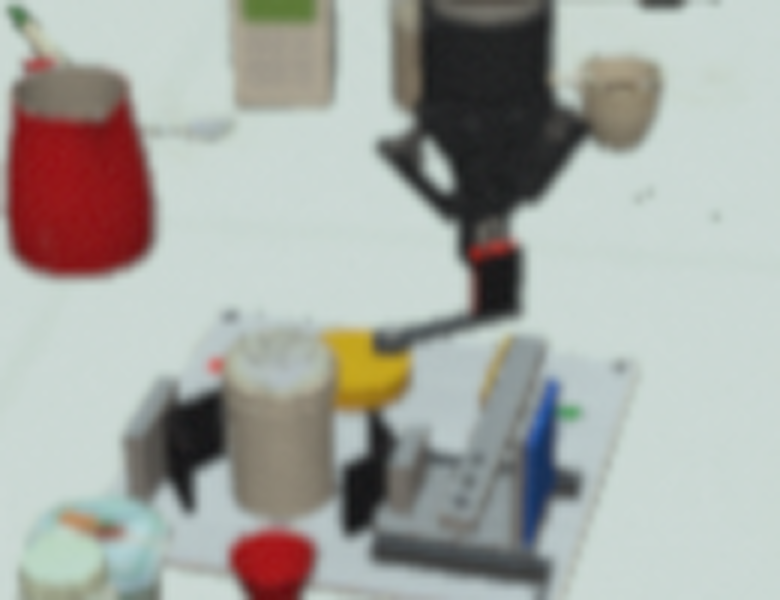

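The lever follows, with the fingertips behind the paddle at (495,280) and black half leading. I'll carry on to the low point.

Request:
move_arm(
  increments=[
    {"dx": -0.01,"dy": 0.011,"dz": 0,"rx": 0,"ry": 0,"rz": -0.029},
    {"dx": -0.02,"dy": 0.023,"dz": 0,"rx": 0,"ry": 0,"rz": -0.057},
    {"dx": -0.028,"dy": 0.036,"dz": 0,"rx": 0,"ry": 0,"rz": -0.086},
    {"dx": -0.035,"dy": 0.05,"dz": 0,"rx": 0,"ry": 0,"rz": -0.115},
    {"dx": -0.041,"dy": 0.064,"dz": 0,"rx": 0,"ry": 0,"rz": -0.143},
    {"dx": -0.046,"dy": 0.079,"dz": 0,"rx": 0,"ry": 0,"rz": -0.172},
    {"dx": -0.049,"dy": 0.094,"dz": 0,"rx": 0,"ry": 0,"rz": -0.201},
    {"dx": -0.049,"dy": 0.094,"dz": 0,"rx": 0,"ry": 0,"rz": -0.201},
    {"dx": -0.049,"dy": 0.094,"dz": 0,"rx": 0,"ry": 0,"rz": -0.201},
  ],
)

```text
t: 5.33
position: [0.5091, -0.0281, 0.0595]
ee_rot: [3.14, -0.0, 1.491]
ft_force: [1.1, -0.6, 0.4]
grip_width: 0.0005
grip_force: 0.0
```

```bash
python3 - <<'E'
from m import *
s=manip.state();print(s['position'],s['ft_force'],s['ee_rot'],w2f(s['position']),tcp(3.14,0),w2f(tcp(3.14,0)[0]))
E
```

```text
[ 0.50910981 -0.02812363  0.05954059] [ 1.06144495 -0.59037773  0.42530619] [ 3.13982518e+00 -3.00541512e-04  1.49140592e+00] [ -36.34636327 -136.92114465] (array([ 0.50846954, -0.02825157]), np.float64(1.4840270101760078)) [ -36.97284119 -137.10509353]
```

```bash
python3 - <<'E'
from m import *
c=tcp(3.14,0)[0]-[0,.03]; w=f2w(-125,0); print(w,(w-c)/.4, (th-0+np.pi-tcp(3.14,0)[1])/np.pi)
E
```

```text
[0.43288493 0.11608676] [-0.18896154  0.43584582] 0.4994930426171028
```

Request:
move_arm(
  increments=[
    {"dx": 0,"dy": -0.02,"dz": 0,"rx": 0,"ry": 0,"rz": 0},
    {"dx": 0,"dy": -0.05,"dz": 0,"rx": 0,"ry": 0,"rz": 0},
    {"dx": 0,"dy": -0.075,"dz": 0,"rx": 0,"ry": 0,"rz": 0},
    {"dx": 0,"dy": -0.075,"dz": 0.08,"rx": 0,"ry": 0,"rz": 0},
    {"dx": 0,"dy": -0.075,"dz": 0.16,"rx": 0,"ry": 0,"rz": 0},
    {"dx": 0,"dy": -0.075,"dz": 0.23,"rx": 0,"ry": 0,"rz": 0},
    {"dx": 0,"dy": -0.075,"dz": 0.23,"rx": 0,"ry": 0,"rz": 0},
  ],
)

```text
t: 5.92
position: [0.5108, -0.0595, 0.1563]
ee_rot: [3.134, 0.0, 1.487]
ft_force: [0.6, 0.1, 0.8]
grip_width: 0.0002
grip_force: 0.0
```

Request:
move_arm(
  increments=[
    {"dx": -0.015,"dy": 0.036,"dz": 0,"rx": 0,"ry": 0,"rz": 0.036},
    {"dx": -0.03,"dy": 0.072,"dz": 0,"rx": 0,"ry": 0,"rz": 0.072},
    {"dx": -0.05,"dy": 0.11,"dz": 0,"rx": 0,"ry": 0,"rz": 0.108},
    {"dx": -0.065,"dy": 0.15,"dz": 0,"rx": 0,"ry": 0,"rz": 0.144},
    {"dx": -0.08,"dy": 0.18,"dz": 0,"rx": 0,"ry": 0,"rz": 0.18},
    {"dx": -0.095,"dy": 0.22,"dz": 0,"rx": 0,"ry": 0,"rz": 0.216},
    {"dx": -0.11,"dy": 0.26,"dz": 0,"rx": 0,"ry": 0,"rz": 0.252},
    {"dx": -0.125,"dy": 0.3,"dz": 0,"rx": 0,"ry": 0,"rz": 0.288},
    {"dx": -0.14,"dy": 0.33,"dz": 0,"rx": 0,"ry": 0,"rz": 0.324},
    {"dx": -0.155,"dy": 0.37,"dz": 0,"rx": 0,"ry": 0,"rz": 0.36},
    {"dx": -0.175,"dy": 0.41,"dz": 0,"rx": 0,"ry": 0,"rz": 0.396},
    {"dx": -0.189,"dy": 0.436,"dz": 0,"rx": 0,"ry": 0,"rz": 0.432},
  ],
)

```text
t: 6.92
position: [0.4329, 0.1166, 0.1501]
ee_rot: [-3.142, -0.0, 2.85]
ft_force: [0.0, 0.6, -0.8]
grip_width: -0.0
grip_force: 0.0
```

Request:
move_arm(
  increments=[
    {"dx": 0,"dy": 0,"dz": 0,"rx": 0,"ry": 0,"rz": 0.035},
    {"dx": 0,"dy": 0,"dz": 0,"rx": 0,"ry": 0,"rz": 0.067},
    {"dx": 0,"dy": 0,"dz": 0,"rx": 0,"ry": 0,"rz": 0.067},
  ],
)

```text
t: 7.17
position: [0.4333, 0.1159, 0.1502]
ee_rot: [-3.141, -0.0, 3.06]
ft_force: [-0.2, 1.9, 0.6]
grip_width: 0.0
grip_force: 0.0
```

```bash
python3 - <<'E'
from m import *
s=manip.state();print(s['position'],s['ee_rot'],w2f(s['position']))
p,d=grab_frame("top");q,d2=grab_frame("side")
a=cv2.resize(p[145:245,205:305],None,fx=4,fy=4,interpolation=cv2.INTER_CUBIC)
b=cv2.resize(q[140:240,220:320],None,fx=4,fy=4,interpolation=cv2.INTER_CUBIC)
cv2.imwrite("pics/chk.png",np.hstack([a,b]))
E
```

```text
[0.43331834 0.11588793 0.15016541] [-3.14147165e+00 -2.19642889e-04  3.05987012e+00] [-124.55073607   -0.15980168]
```

View pics/chk.png

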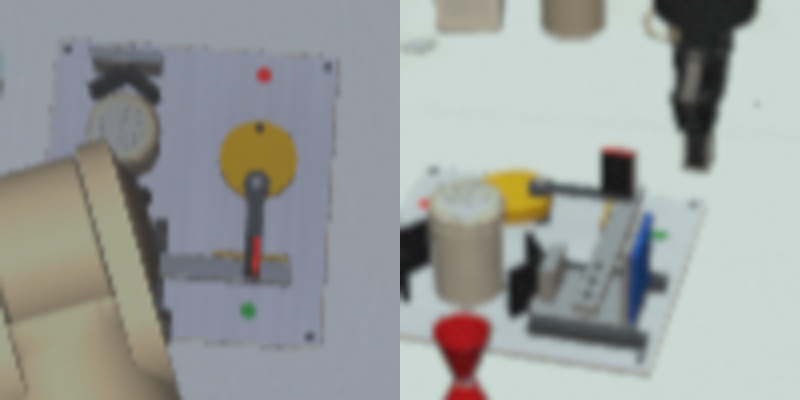

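The lever points at the green mark: tip at (252,276), axle at (257,182), green at (248,311), and the high-point dot at (260,127). I'll compute the angle.

```bash
python3 - <<'E'
from m import *
def c(X,Y,z): return w2f(px2w("top",(X+.5)/4-.5+205,(Y+.5)/4-.5+145,z=z))
a=c(257,182,.046)
for n,t in[("axle",(257,182,.046)),("pad",(253,257,.086)),("dot",(260,127,.042)),("green",(248,311,.008)),("red",(264,75,.008))]:
    p=c(*t); v=p-[29,-120]; print(n,p,np.degrees(np.arctan2(-v[1],v[0]))%360)
E
```

```text
axle [  29.74471292 -119.84221571] 348.0374977133094
pad [ -41.57421235 -120.51729086] 179.58004416857918
dot [  78.89255388 -119.29919551] 359.19526069693876
green [ -76.55505372 -119.59177379] 180.22158599894632
red [ 133.81794157 -119.8853257 ] 359.93731654693806
```

Request:
move_arm(
  increments=[
    {"dx": 0,"dy": 0,"dz": -0.08,"rx": 0,"ry": 0,"rz": 0},
    {"dx": 0,"dy": 0,"dz": -0.16,"rx": 0,"ry": 0,"rz": 0},
    {"dx": 0,"dy": 0,"dz": -0.235,"rx": 0,"ry": 0,"rz": 0},
    {"dx": 0,"dy": 0,"dz": -0.235,"rx": 0,"ry": 0,"rz": 0},
    {"dx": 0,"dy": 0,"dz": -0.235,"rx": 0,"ry": 0,"rz": 0},
  ],
)

```text
t: 7.68
position: [0.4323, 0.1158, 0.0558]
ee_rot: [-3.141, -0.003, 3.052]
ft_force: [-0.0, -0.3, 1.0]
grip_width: 0.0001
grip_force: 0.0
```

The lever is at about 179.6°. Now I'll push the slide gently.

Request:
move_arm(
  increments=[
    {"dx": 0.02,"dy": -0.002,"dz": 0,"rx": 0,"ry": 0,"rz": 0},
    {"dx": 0.04,"dy": -0.004,"dz": 0,"rx": 0,"ry": 0,"rz": 0},
    {"dx": 0.055,"dy": -0.005,"dz": 0,"rx": 0,"ry": 0,"rz": 0},
    {"dx": 0.065,"dy": -0.006,"dz": 0,"rx": 0,"ry": 0,"rz": 0},
    {"dx": 0.072,"dy": -0.006,"dz": 0,"rx": 0,"ry": 0,"rz": 0},
    {"dx": 0.08,"dy": -0.007,"dz": 0,"rx": 0,"ry": 0,"rz": 0},
    {"dx": 0.088,"dy": -0.008,"dz": 0,"rx": 0,"ry": 0,"rz": 0},
    {"dx": 0.096,"dy": -0.008,"dz": 0,"rx": 0,"ry": 0,"rz": 0},
    {"dx": 0.104,"dy": -0.009,"dz": 0,"rx": 0,"ry": 0,"rz": 0},
    {"dx": 0.112,"dy": -0.01,"dz": 0,"rx": 0,"ry": 0,"rz": 0},
  ],
)

```text
t: 8.52
position: [0.4781, 0.1125, 0.0565]
ee_rot: [3.141, -0.0, 3.055]
ft_force: [-5.1, 0.6, 3.2]
grip_width: 0.0
grip_force: 2.2
```

Request:
move_arm(
  increments=[
    {"dx": 0.008,"dy": -0.001,"dz": 0,"rx": 0,"ry": 0,"rz": 0},
    {"dx": 0.016,"dy": -0.001,"dz": 0,"rx": 0,"ry": 0,"rz": 0},
    {"dx": 0.024,"dy": -0.002,"dz": 0,"rx": 0,"ry": 0,"rz": 0},
    {"dx": 0.032,"dy": -0.003,"dz": 0,"rx": 0,"ry": 0,"rz": 0},
    {"dx": 0.04,"dy": -0.004,"dz": 0,"rx": 0,"ry": 0,"rz": 0},
    {"dx": 0.048,"dy": -0.004,"dz": 0,"rx": 0,"ry": 0,"rz": 0},
    {"dx": 0.056,"dy": -0.005,"dz": 0,"rx": 0,"ry": 0,"rz": 0},
  ],
)

```text
t: 9.1
position: [0.5005, 0.1105, 0.0565]
ee_rot: [-3.142, -0.0, 3.055]
ft_force: [-5.2, 1.4, 3.7]
grip_width: 0.0001
grip_force: 2.5
```

Request:
move_arm(
  increments=[
    {"dx": 0.003,"dy": 0,"dz": 0,"rx": 0,"ry": 0,"rz": 0},
    {"dx": 0.006,"dy": -0.001,"dz": 0,"rx": 0,"ry": 0,"rz": 0},
    {"dx": 0.009,"dy": -0.001,"dz": 0,"rx": 0,"ry": 0,"rz": 0},
    {"dx": 0.012,"dy": -0.001,"dz": 0,"rx": 0,"ry": 0,"rz": 0},
    {"dx": 0.012,"dy": -0.001,"dz": 0,"rx": 0,"ry": 0,"rz": 0},
  ],
)

```text
t: 9.52
position: [0.5053, 0.1101, 0.0564]
ee_rot: [-3.141, 0.0, 3.055]
ft_force: [-3.1, 1.2, 1.6]
grip_width: 0.0006
grip_force: 1.7
```

Request:
move_arm(
  increments=[
    {"dx": 0.003,"dy": 0,"dz": 0,"rx": 0,"ry": 0,"rz": 0},
    {"dx": 0.005,"dy": 0,"dz": 0,"rx": 0,"ry": 0,"rz": 0},
    {"dx": 0.005,"dy": 0,"dz": 0,"rx": 0,"ry": 0,"rz": 0},
  ],
)

```text
t: 9.77
position: [0.5056, 0.11, 0.0564]
ee_rot: [-3.141, -0.003, 3.055]
ft_force: [-13.4, -0.2, 8.6]
grip_width: -0.0001
grip_force: 6.7
```

Request:
move_arm(
  increments=[
    {"dx": 0.002,"dy": 0,"dz": 0,"rx": 0,"ry": 0,"rz": 0},
    {"dx": 0.004,"dy": 0,"dz": 0,"rx": 0,"ry": 0,"rz": 0},
    {"dx": 0.004,"dy": 0,"dz": 0,"rx": 0,"ry": 0,"rz": 0},
  ],
)

```text
t: 10.02
position: [0.5056, 0.11, 0.0564]
ee_rot: [-3.141, -0.006, 3.055]
ft_force: [-23.3, 0.0, 13.8]
grip_width: 0.0001
grip_force: 11.4
```

It's against the hard stop: 10 N more force and no motion. I'll back off, raise the arm, and clear the view.

Request:
move_arm(
  increments=[
    {"dx": -0.02,"dy": 0.002,"dz": 0,"rx": 0,"ry": 0,"rz": 0},
    {"dx": -0.06,"dy": 0.005,"dz": 0,"rx": 0,"ry": 0,"rz": 0},
    {"dx": -0.12,"dy": 0.01,"dz": 0,"rx": 0,"ry": 0,"rz": 0},
    {"dx": -0.2,"dy": 0.018,"dz": 0,"rx": 0,"ry": 0,"rz": 0},
    {"dx": -0.2,"dy": 0.018,"dz": 0.1,"rx": 0,"ry": 0,"rz": 0},
    {"dx": -0.2,"dy": 0.018,"dz": 0.2,"rx": 0,"ry": 0,"rz": 0},
    {"dx": -0.2,"dy": 0.018,"dz": 0.3,"rx": 0,"ry": 0,"rz": 0},
    {"dx": -0.2,"dy": 0.018,"dz": 0.4,"rx": 0,"ry": 0,"rz": 0},
    {"dx": -0.25,"dy": 0.1,"dz": 0.45,"rx": 0,"ry": 0,"rz": 0},
    {"dx": -0.3,"dy": 0.2,"dz": 0.45,"rx": 0,"ry": 0,"rz": 0},
    {"dx": -0.3,"dy": 0.3,"dz": 0.45,"rx": 0,"ry": 0,"rz": 0},
    {"dx": -0.3,"dy": 0.4,"dz": 0.45,"rx": 0,"ry": 0,"rz": 0},
  ],
)

```text
t: 11.02
position: [0.3886, 0.2711, 0.2378]
ee_rot: [3.139, 0.003, 3.054]
ft_force: [1.8, 0.0, 0.7]
grip_width: 0.0003
grip_force: 0.0
```

Request:
move_arm(
  increments=[
    {"dx": -0.05,"dy": 0.1,"dz": 0,"rx": 0,"ry": 0,"rz": 0},
    {"dx": -0.1,"dy": 0.2,"dz": 0,"rx": 0,"ry": 0,"rz": 0},
    {"dx": -0.15,"dy": 0.3,"dz": 0,"rx": 0,"ry": 0,"rz": 0},
    {"dx": -0.2,"dy": 0.4,"dz": 0,"rx": 0,"ry": 0,"rz": 0},
    {"dx": -0.2,"dy": 0.5,"dz": 0,"rx": 0,"ry": 0,"rz": 0},
    {"dx": -0.2,"dy": 0.5,"dz": 0,"rx": 0,"ry": 0,"rz": 0},
    {"dx": -0.2,"dy": 0.5,"dz": 0,"rx": 0,"ry": 0,"rz": 0},
  ],
)

```text
t: 11.6
position: [0.3081, 0.472, 0.2351]
ee_rot: [-3.141, -0.0, 3.058]
ft_force: [0.7, -0.8, -0.1]
grip_width: -0.0001
grip_force: 0.0
```

```bash
python3 - <<'E'
from m import *
s=manip.state();print(s['position'],s['dq'],s['t'])
p,d=grab_frame("top")
cv2.imwrite("pics/fin.png",cv2.resize(p[145:245,185:315],None,fx=6,fy=6,interpolation=cv2.INTER_CUBIC))
E
```

```text
[0.30808524 0.47201785 0.23510661] [-0.0503508  -0.05401042 -0.04160733  0.02661639 -0.00870106 -0.0296444 ] 11.6
```

View pics/fin.png

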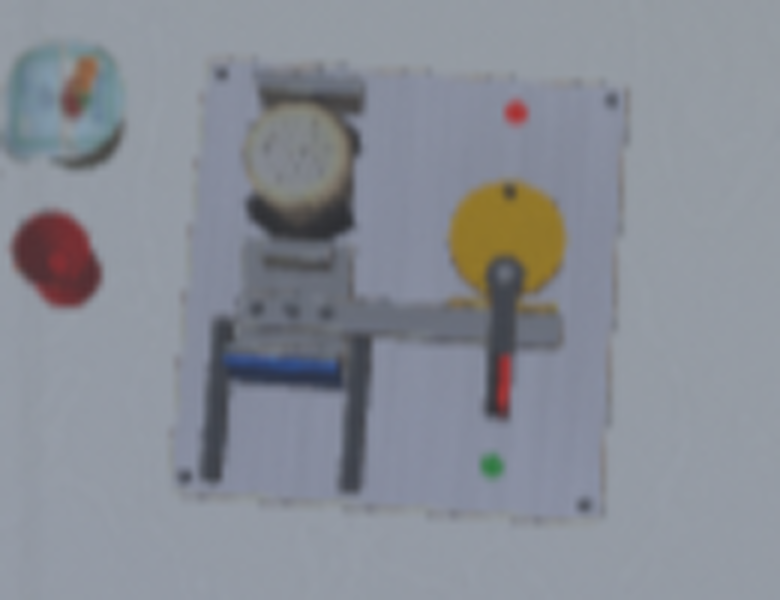

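The shaker sits between both V's with its lid at (298,154). The blue face is at (282,368), the lever is on the green mark, and the neighbouring objects haven't moved.

```bash
python3 - <<'E'
from m import *
print(w2f(cp(298,154,.103)),w2f(cp(282,369,.088)),w2f(cp(500,380,.086)))
r=w2f(cp(298,154,.103))
if np.hypot(*(r-[81.3,0]))<4: print(manip.finish_job())
E
```

```text
[77.90817306 -0.31006717] [-40.74517175   0.05321935] [ -38.35760312 -120.44499208]
the job is handed in; nothing more can be done
None
```

The cam lever is on the green mark (about 179.6°), and the slide was then pushed gently onto its hard stop. The shaker stands between both V's (its lid measured 3.4 mm short of the seat point in x, 0.3 mm in y), nothing else moved, and the job is handed in.

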